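# Sweep the used wax-guard discs into the tray

### The job

With your fingertips, sweep the three used orange discs along the shelf top and through the open side of the green tray, until each lies flat and completely inside it. Only push them: do not pick up or lift any disc. Leave the blue disc and everything else standing where it is.

Things in the scene. Friction and masses are not known exactly. Their poses are not given: they have to be found in the camera images.
- tray: green tray fixed to the shelf, 192 mm along its x by 120 mm along its y; walls 6 mm thick, 22 mm high on three sides (-x, +x, +y), its -y side fully open. No raised floor or lip: the shelf top, marked grey, is its floor. Origin: centre of that outline at shelf height, z up; mouth at y = -60 mm, inner wall faces at y = +54 and x = -90, +90 mm. Its place and yaw vary
- orange1: used orange wax-guard disc (flat round plastic cartridge), 34 mm diameter, 10 mm thick, about 14 g, loose, lying flat on the shelf. Origin: centre of its underside, z up
- orange2: used orange wax-guard disc (flat round plastic cartridge), 34 mm diameter, 10 mm thick, about 14 g, loose, lying flat on the shelf. Origin: centre of its underside, z up
- orange3: used orange wax-guard disc (flat round plastic cartridge), 34 mm diameter, 10 mm thick, about 14 g, loose, lying flat on the shelf. Origin: centre of its underside, z up
- blue: fresh blue wax-guard disc (flat round plastic cartridge), 34 mm diameter, 10 mm thick, about 14 g, loose, lying flat on the shelf. Origin: centre of its underside, z up. To be left where it is; it may lie among the orange ones
- tin: small round aluminium tin with screw lid, 38 mm diameter, 23 mm high, loose. Origin: centre of its underside
- case: white hearing-aid charging case, 75 x 95 mm, body 34 mm high, its hinged lid standing open to 85 mm at the +x side, loose. Origin: centre of its underside
- dish: grey ceramic dish, 100 mm diameter, 32 mm high, loose. Origin: centre of its underside
- organizer: clear acrylic battery organizer, 70 x 130 x 40 mm high, open-topped, loose. Origin: centre of its underside
- brush: stainless steel cleaning brush, 140 mm long, lying flat along its own x, loose

How it is judged (in metres and radians):
At the end, for the whole second after the job is handed in: All three orange discs lie flat (tilt under 0.1 rad, underside on the shelf within 4 mm) and still inside the tray's walls, wholly past its open mouth line (3 mm tolerance); blue disc, tin, case, dish, organizer and brush are within 15 mm of where they stood (x of orange1 in the frame of tray between -0.08 and 0.08 m and y of orange1 in the frame of tray between -0.046 and 0.045 m and height (world z) of each of orange1, orange2, orange3 below 0.004 m and angle between each of orange1, orange2, orange3's own z axis and vertical below 0.1 rad and linear speed of each of orange1, orange2, orange3 below 0.01 m/s and x of orange2 in the frame of tray between -0.08 and 0.08 m and y of orange2 in the frame of tray between -0.046 and 0.045 m and x of orange3 in the frame of tray between -0.08 and 0.08 m and y of orange3 in the frame of tray between -0.046 and 0.045 m and distance of each of blue, tin, case, dish, organizer, brush from where it was at the start of the episode below 0.015 m); the robot touches nothing.
It fails at once if a disc is lifted more than 8 mm off the shelf (height (world z) of any of orange1, orange2, orange3, blue above 0.008 m).
It fails at once if the blue disc or another bystander is moved by more than 15 mm (distance of any of blue, tin, case, dish, organizer, brush from where it was at the start of the episode above 0.015 m).
It also fails if it takes over 58 s, if anything falls off the work surface, if the arm or the gripper's body presses on something with over 40 N, if the wrist force passes 120 N, or if a joint passes its speed limit or range.

### The arm

A 6-joint arm with a two-finger parallel gripper is mounted at the origin on the work surface. World frame = base frame: x ahead of the robot, y to its left, z up, the work surface at z = 0. Lengths are in mm, angles in degrees, forces in N, time in s.
With the tool pointing down it reaches from about 300 to 850 mm from the base axis. Payload 4.2 kg.
Tool frame: the origin (TCP) lies midway between the tips of the shut fingers; the grasp point (between the pads) lies 19 mm behind it; z points along the fingers, y is the direction in which the jaws open and shut (so a half turn about z gives the same grasp; the last joint's range is limited). The gripper opens to 91 mm and grips with 3 to 60 N. Pads are 32 mm wide; open, the fingers measure 118 mm over their backs; the gripper's body (76 mm by 178 mm) begins 60 mm behind the grasp point.
Start: joints at [-70.015, 18.312, 89.639, -0, 72.044, -1.146], TCP at [207.29, -536.353, 213.976] pointing down, gripper open.
Joint ranges: [-177.97, 177.97], [-48.28, 115.42], [12.27, 149.76], [-77.06, 257.06], [2.81, 150.46], [-146.56, 146.56]. Speed limits (degrees/s): [147.25, 147.25, 180, 180, 180, 180].

### API

Orientations are given as [roll, pitch, yaw] about the fixed x, y, z axes, in that order (R = Rz(yaw) Ry(pitch) Rx(roll)).
In Python, from workcell import env gives the robot as it stands.
- The arm moves only by the shell command python3 -m jog 'ROWS' [FORCE]. ROWS is JSON, a list of rows, each an object of numbers: "dx", "dy", "dz": the shift along the world's x, y, z in m; "wx", "wy", "wz": the turn, a rotation vector about the world's x, y, z in rad; "grip": the gripper's target within -1 to 1 (shut at 1, half-way at 0, fully open at -1). In form: [{"dx": .., "dy": .., "dz": .., "wx": .., "wy": .., "wz": .., "grip": ..}, ...]. A call has 1 to 10 rows; each row shifts and turns the commanded pose from where the row before left it; what a row does not reach is not made up. A row lasts 1/10 s, in which the tool goes at most 50 mm and 8.59 degrees, less where a joint would pass 70% of its speed; a pose out of reach is approached as far as the arm can. A call with a gripper value outside its range is refused whole. The fingers move at their own pace and stop on an object; FORCE is the grip in N (left out, the last holds). Time passes only in rows, so rows that do not move let the fingers close. It gives the time, the measured TCP pose, the force and the opening at its end, in the units of the state.
- env.state(): the state, without advancing time (a new reading comes with each control period).
- env.grab_frame(name): name is "side" or "top"; returns the picture (420x560x3 uint8, red, green, blue); there is no depth.
- env.get_calibration(name): a dict with "fx", "fy", "cx", "cy" (pixels), "k1" (the pictures are not rectified: a ray, as slopes to the right and down, at radius r is drawn at 1 + k1 r^2 times it, then the intrinsics apply), "R" (3x3) and "t" (3): a world point X has camera coordinates R X + t. Camera axes: x right, y down, z forward; pixel columns grow to the right and rows downward; lengths in mm; the calibration is good to about 2 mm. A picture is of the moment at which its call begins. get_calibration takes no time and is no camera call.
- env.job_done(): hands the job in, once; it reports no verdict.
The state is a dict: "time_s": time; "qpos": joint angles; "qvel": joint speeds; "effort": joint torques, N m; "ee_pos": TCP position; "ee_rot": TCP orientation; "force": force on the tool from outside, world axes, zero at the start; "torque": the same for the moment, N m; "gripper_width": finger opening in mm.
Only numpy, scipy, OpenCV 4.12 (cv2) and the standard library are available. Lean on these libraries where they do the work, as an engineer would, in place of code of your own. Each camera call takes 0.05 s, during which the arm holds its last target. There are 200 camera calls.

## Working session

There is one attempt and no reset: what is moved stays moved. The work goes in short steps, Python scripts to look and compute and a shell command to move; the robot and the scene stay as the last step left them, time stands still between calls to the robot, and variables do not carry over. Pictures are saved under pics/ and viewed, about 8 in all and at most 12, crops included, and the job is handed in when it is done.

```bash
mkdir -p pics
cat > h.py <<'E'
from workcell import env
import cv2, numpy as np
def snap(n,f):
    im=cv2.cvtColor(env.grab_frame(n),cv2.COLOR_RGB2BGR); cv2.imwrite(f,im); return im
def px2w(n,u,v,z):
    c=env.get_calibration(n); R=np.array(c['R']);t=np.array(c['t'])
    d=np.array([(u-c['cx'])/c['fx'],(v-c['cy'])/c['fy']]); s=d.copy()
    for _ in range(20): s=d/(1+c['k1']*(s@s))
    r=R.T@np.array([s[0],s[1],1]); o=-R.T@t
    return o+r*(z-o[2])/r[2]
E
python3 - <<'E'
from h import *
a=snap('top','pics/t0.png');snap('side','pics/s0.png')
cv2.imwrite('pics/t0b.png',cv2.resize(a,(800,600),interpolation=cv2.INTER_CUBIC))
hsv=cv2.cvtColor(a,cv2.COLOR_BGR2HSV)
for nm,lo,hi,z in [('orange',(5,130,100),(20,255,255),10),('blue',(95,120,60),(125,255,255),10),('green',(40,70,40),(85,255,255),22)]:
    n,l,s,c=cv2.connectedComponentsWithStats(cv2.inRange(hsv,lo,hi))
    for i in range(1,n):
        if s[i][4]>40: print(nm,s[i],c[i].round(1),px2w('top',*c[i],z).round(1))
print(env.get_calibration('top'))
print(env.state())
E
```

```text
orange [235 134  14  12  79] [241.3 138.9] [696.3  82.3  10. ]
orange [262 150  13  12  83] [268.1 154.9] [654.1  10.6  10. ]
orange [234 204  13  12  85] [240. 209.] [509.1  79.8  10. ]
blue [256 178  12  12  61] [260.5 184.1] [575.7  28.7  10. ]
green [150 141  51  77 517] [165.4 181.6] [574.7 273.1  22. ]
{'fx': 496.6616116175188, 'fy': 496.6616116175188, 'cx': 275.0884032152441, 'cy': 203.39846169123908, 'k1': -0.055234086112758284, 'R': array([[ 0.01839894, -0.99979065,  0.00895156],
       [-0.98555775, -0.01964296, -0.16819656],
       [ 0.16833718, -0.00572764, -0.98571283]]), 't': array([ -19.71532917,  519.53237384, 1200.03254124])}
{'time_s': 0.1, 'qpos': array([-7.00152988e+01,  1.83469083e+01,  8.96973936e+01, -1.67377915e-03,
        7.20445292e+01, -1.14729490e+00]), 'qvel': array([ 0.04788496, -0.05670634, -0.18275628, -0.04168803, -0.02091318,
        0.05223705]), 'effort': array([-9.54351606e-06, -4.13333702e+01, -2.32510418e+01,  7.28037511e-02,
        4.21670463e-02, -4.24679445e-05]), 'ee_pos': array([ 207.12647893, -535.92731694,  213.22878765]), 'ee_rot': array([-1.79911155e+02, -1.87500826e-04,  2.11325132e+01]), 'force': array([ 0.19218567,  0.26361184, -0.55888169]), 'torque': array([ 0.00893598,  0.04112945, -0.00952594]), 'gripper_width': 91.18375529323806}
```

View pics/t0b.png

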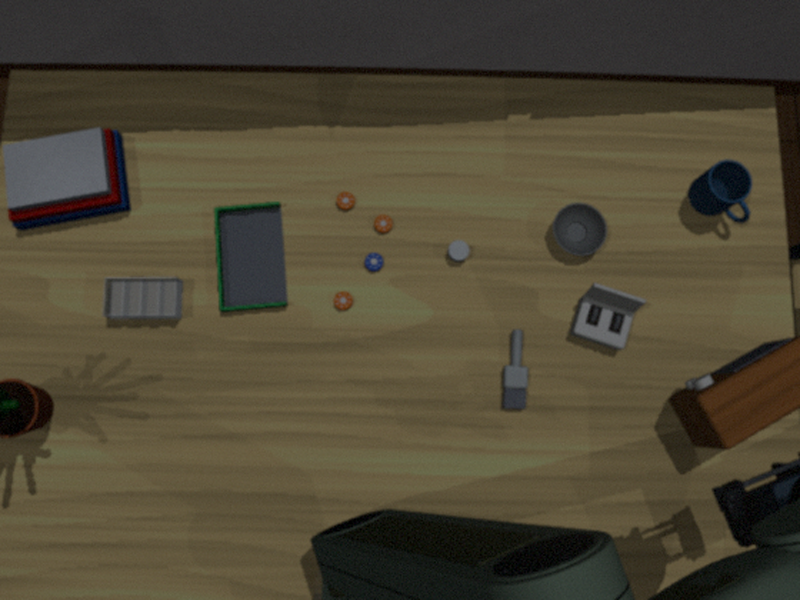

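View pics/s0.png

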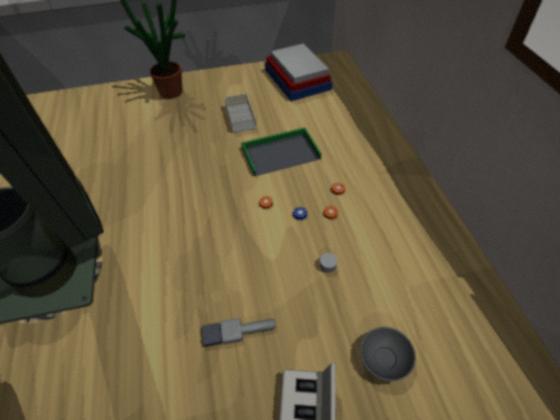

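The top view shows the tray at upper left with its mouth facing right (world -y). The orange discs are at (345,201), (383,224) and (343,301) in the enlarged picture, and blue is at (373,262). The side view agrees. Next I'll get the tray pose and plan the push lines.

Run:
```python
from h import *
k=.7
for u,v in [(215,207),(281,203),(287,305),(221,310)]: print(px2w('top',u*k,v*k,22).round(1))
a=cv2.imread('pics/t0.png')
c=a[125:230,140:280]; cv2.imwrite('pics/c0.png',cv2.resize(c,None,fx=5.7,fy=5.7,interpolation=cv2.INTER_CUBIC))
```

```text
[671.8 317.8  22. ]
[681.6 197.4  22. ]
[493.8 178.1  22. ]
[482.4 295.3  22. ]
```

View pics/c0.png

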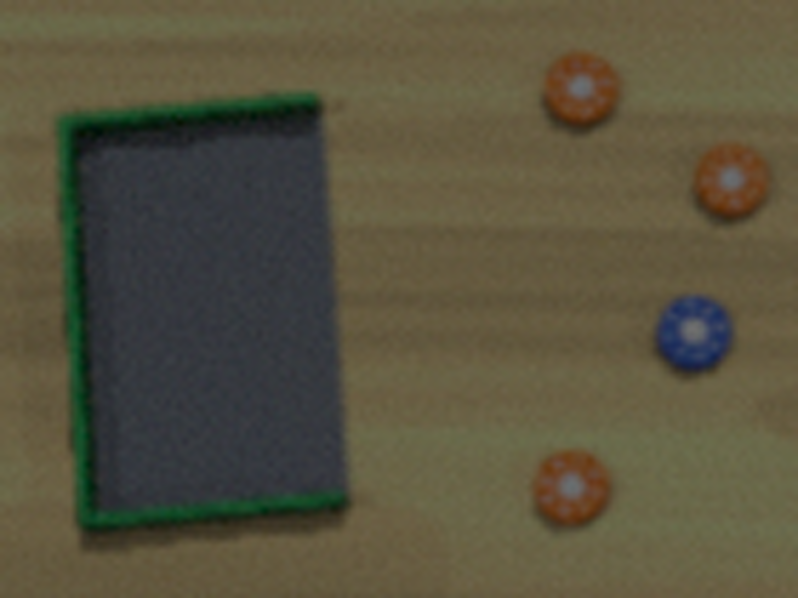

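```bash
python3 -m jog '[{"dx":0.04,"dy":0.046,"wz":0.14,"grip":0.45},{"dx":0.035,"dy":0.035,"wz":0.14,"grip":0.45},{"dx":0.035,"dy":0.035,"wz":0.14,"grip":0.45},{"dx":0.035,"dy":0.035,"wz":0.14,"grip":0.45},{"dx":0.035,"dy":0.035,"wz":0.14,"grip":0.45},{"dx":0.035,"dy":0.035,"wz":0.14,"grip":0.45},{"dx":0.035,"dy":0.035,"wz":0.14,"grip":0.45},{"dx":0.035,"dy":0.035,"wz":0.14,"grip":0.45},{"dx":0.035,"dy":0.035,"wz":0.14,"grip":0.45},{"dx":0.035,"dy":0.035,"wz":0.14,"grip":0.45}]'
```

```text
invalid input
```

The crop shows the tray corners at (62,118), (320,98), (346,503) and (85,522), so its centre is about (582,247) with a yaw of about 6°. The move was refused, so I'm retrying with every key filled in.

```bash
python3 -m jog '[{"dx":0.035,"dy":0.035,"dz":0,"wx":0,"wy":0,"wz":0.14,"grip":0.45},{"dx":0.035,"dy":0.035,"dz":0,"wx":0,"wy":0,"wz":0.14,"grip":0.45},{"dx":0.035,"dy":0.035,"dz":0,"wx":0,"wy":0,"wz":0.14,"grip":0.45},{"dx":0.035,"dy":0.035,"dz":0,"wx":0,"wy":0,"wz":0.14,"grip":0.45},{"dx":0.035,"dy":0.035,"dz":0,"wx":0,"wy":0,"wz":0.14,"grip":0.45},{"dx":0.035,"dy":0.035,"dz":0,"wx":0,"wy":0,"wz":0.14,"grip":0.45},{"dx":0.035,"dy":0.035,"dz":0,"wx":0,"wy":0,"wz":0.14,"grip":0.45},{"dx":0.035,"dy":0.035,"dz":0,"wx":0,"wy":0,"wz":0.14,"grip":0.45},{"dx":0.035,"dy":0.035,"dz":0,"wx":0,"wy":0,"wz":0.14,"grip":0.45},{"dx":0.035,"dy":0.035,"dz":0,"wx":0,"wy":0,"wz":0.14,"grip":0.45}]'
```

```text
time_s: 1.1
ee_pos: [558.3, -184.6, 213.6]
ee_rot: [-180.0, -0.0, 101.7]
force: [0.6, -1.8, 0.4]
gripper_width: 25.3
```

```bash
python3 -m jog '[{"dx":0.0275,"dy":0.037,"dz":0,"wx":0,"wy":0,"wz":0.02,"grip":0.45},{"dx":0.0275,"dy":0.037,"dz":0,"wx":0,"wy":0,"wz":0.02,"grip":0.45},{"dx":0.0275,"dy":0.037,"dz":0,"wx":0,"wy":0,"wz":0.02,"grip":0.45},{"dx":0.0275,"dy":0.037,"dz":0,"wx":0,"wy":0,"wz":0.022,"grip":0.45},{"dx":0,"dy":0,"dz":-0.04,"wx":0,"wy":0,"wz":0,"grip":0.45},{"dx":0,"dy":0,"dz":-0.04,"wx":0,"wy":0,"wz":0,"grip":0.45},{"dx":0,"dy":0,"dz":-0.04,"wx":0,"wy":0,"wz":0,"grip":0.45},{"dx":0,"dy":0,"dz":-0.04,"wx":0,"wy":0,"wz":0,"grip":0.45},{"dx":0,"dy":0,"dz":-0.03,"wx":0,"wy":0,"wz":0,"grip":0.45},{"dx":0,"dy":0,"dz":0,"wx":0,"wy":0,"wz":0,"grip":0.45}]'
python3 - <<'E'
from h import *
a=snap('top','pics/t1.png')
cv2.imwrite('pics/c1.png',cv2.resize(a[100:240,130:330],None,fx=4,fy=4,interpolation=cv2.INTER_CUBIC))
E
```

```text
time_s: 2.1
ee_pos: [663.2, -38.0, 18.6]
ee_rot: [-179.4, -0.2, 106.0]
force: [-0.9, -0.5, -0.0]
gripper_width: 25.2
```

View pics/c1.png

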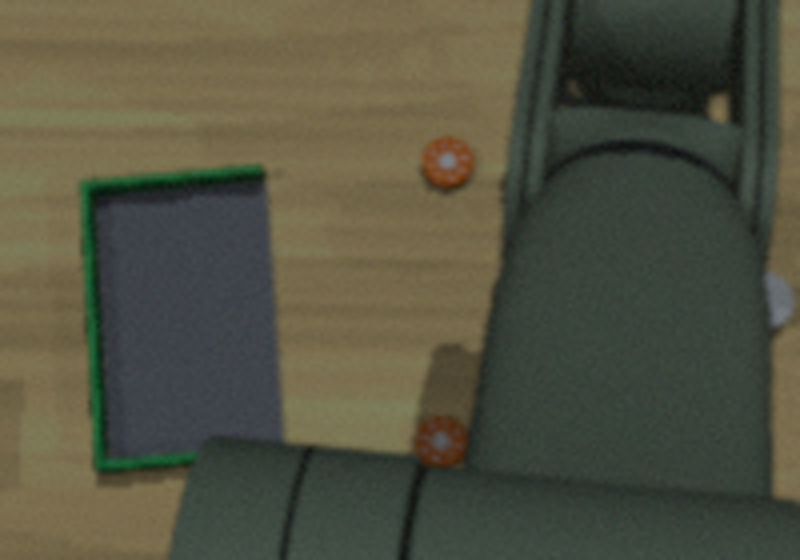

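The arm hides disc 2 and blue in this view, while the other two discs at (448,162) and (441,441) haven't moved. I'll lower the tool, correct it and start the push.

```bash
python3 -m jog '[{"dx":0.005,"dy":0,"dz":-0.008,"wx":0,"wy":0,"wz":0,"grip":0.45},{"dx":0,"dy":0,"dz":-0.007,"wx":0,"wy":0,"wz":0,"grip":0.45},{"dx":0,"dy":0,"dz":0,"wx":0,"wy":0,"wz":0,"grip":0.45}]'; python3 -m jog '[{"dx":-0.0024,"dy":0.008,"dz":0,"wx":0,"wy":0,"wz":0,"grip":0.45},{"dx":-0.0024,"dy":0.008,"dz":0,"wx":0,"wy":0,"wz":0,"grip":0.45},{"dx":-0.0024,"dy":0.008,"dz":0,"wx":0,"wy":0,"wz":0,"grip":0.45},{"dx":-0.0024,"dy":0.008,"dz":0,"wx":0,"wy":0,"wz":0,"grip":0.45},{"dx":-0.0024,"dy":0.008,"dz":0,"wx":0,"wy":0,"wz":0,"grip":0.45},{"dx":-0.003,"dy":0.01,"dz":0,"wx":0,"wy":0,"wz":0,"grip":0.45},{"dx":-0.003,"dy":0.01,"dz":0,"wx":0,"wy":0,"wz":0,"grip":0.45},{"dx":-0.003,"dy":0.01,"dz":0,"wx":0,"wy":0,"wz":0,"grip":0.45},{"dx":-0.003,"dy":0.01,"dz":0,"wx":0,"wy":0,"wz":0,"grip":0.45},{"dx":-0.003,"dy":0.01,"dz":0,"wx":0,"wy":0,"wz":0,"grip":0.45}]'
python3 - <<'E'
from h import *
a=snap('side','pics/s1.png')
cv2.imwrite('pics/c2.png',cv2.resize(a[100:300,200:400],None,fx=3,fy=3,interpolation=cv2.INTER_CUBIC))
E
```

```text
time_s: 2.45
ee_pos: [672.5, -38.4, 9.2]
ee_rot: [180.0, 0.0, 106.0]
force: [-0.4, -0.1, -1.2]
gripper_width: 25.2
time_s: 3.45
ee_pos: [645.0, 52.6, 9.0]
ee_rot: [180.0, -0.0, 106.1]
force: [-0.1, -0.5, -0.2]
gripper_width: 25.4
```

View pics/c2.png

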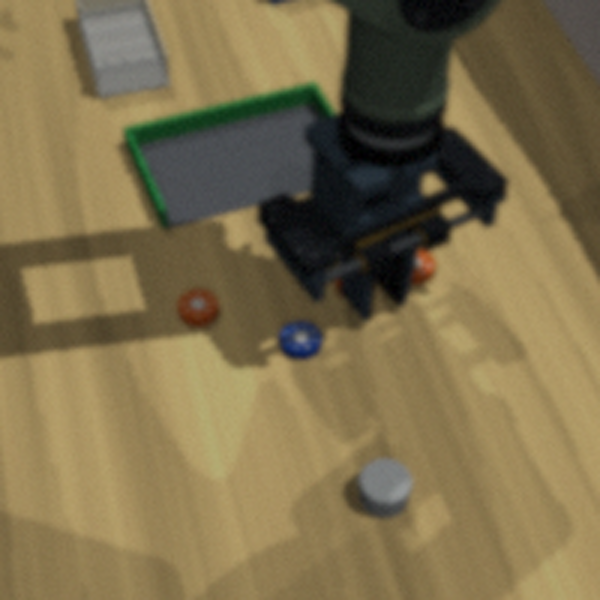

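The disc seems to be ahead of the fingers, at about (340,285) in the crop, but the tip is higher than I wanted (9 mm). I'll locate the disc before lowering.

Run:
```python
from h import *
print(env.state()['ee_pos'])
a=snap('side','pics/s2.png')
hsv=cv2.cvtColor(a,cv2.COLOR_BGR2HSV)
m=cv2.inRange(hsv,(3,120,60),(20,255,255))|cv2.inRange(hsv,(100,120,60),(125,255,255))
n,l,s,c=cv2.connectedComponentsWithStats(m)
for i in range(1,n):
    if s[i][4]>8 and 150<c[i][1]<260: print(s[i],c[i].round(1),px2w('side',*c[i],7).round(1))
```

```text
[644.40968762  54.06830586   8.93388461]
[337 182   9  14  88] [341.  188.6] [696.4  75.8   7. ]
[310 193   3   6  13] [311.1 195.2] [617.4  72.8   7. ]
[256 195  19  15 190] [265.6 202.1] [503.1  77.8   7. ]
[294 208  12  11  62] [299.1 214.2] [573.   21.2   7. ]
```

```bash
python3 -m jog '[{"dx":0.002,"dy":-0.008,"dz":0,"wx":0,"wy":0,"wz":0,"grip":0.45},{"dx":0,"dy":0,"dz":-0.0055,"wx":0,"wy":0,"wz":0,"grip":0.45},{"dx":-0.0025,"dy":0.008,"dz":0,"wx":0,"wy":0,"wz":0,"grip":0.45},{"dx":-0.0025,"dy":0.008,"dz":0,"wx":0,"wy":0,"wz":0,"grip":0.45},{"dx":-0.0037,"dy":0.012,"dz":0,"wx":0,"wy":0,"wz":0,"grip":0.45},{"dx":-0.0037,"dy":0.012,"dz":0,"wx":0,"wy":0,"wz":0,"grip":0.45},{"dx":-0.0037,"dy":0.012,"dz":0,"wx":0,"wy":0,"wz":0,"grip":0.45},{"dx":-0.0037,"dy":0.012,"dz":0,"wx":0,"wy":0,"wz":0,"grip":0.45},{"dx":-0.0037,"dy":0.012,"dz":0,"wx":0,"wy":0,"wz":0,"grip":0.45},{"dx":-0.0037,"dy":0.012,"dz":0,"wx":0,"wy":0,"wz":0,"grip":0.45}]'; python3 -m jog '[{"dx":-0.0037,"dy":0.012,"dz":0,"wx":0,"wy":0,"wz":0,"grip":0.45},{"dx":-0.0037,"dy":0.012,"dz":0,"wx":0,"wy":0,"wz":0,"grip":0.45},{"dx":-0.0037,"dy":0.012,"dz":0,"wx":0,"wy":0,"wz":0,"grip":0.45},{"dx":-0.0037,"dy":0.012,"dz":0,"wx":0,"wy":0,"wz":0,"grip":0.45},{"dx":-0.0037,"dy":0.012,"dz":0,"wx":0,"wy":0,"wz":0,"grip":0.45},{"dx":-0.0037,"dy":0.012,"dz":0,"wx":0,"wy":0,"wz":0,"grip":0.45},{"dx":-0.0037,"dy":0.012,"dz":0,"wx":0,"wy":0,"wz":0,"grip":0.45},{"dx":-0.003,"dy":0.01,"dz":0,"wx":0,"wy":0,"wz":0,"grip":0.45},{"dx":-0.002,"dy":0.006,"dz":0,"wx":0,"wy":0,"wz":0,"grip":0.45},{"dx":0,"dy":0,"dz":0,"wx":0,"wy":0,"wz":0,"grip":0.45}]'
python3 - <<'E'
from h import *
a=snap('side','pics/s3.png')
cv2.imwrite('pics/c3.png',cv2.resize(a[100:250,200:400],None,fx=4,fy=4,interpolation=cv2.INTER_CUBIC))
E
```

```text
time_s: 4.55
ee_pos: [619.7, 132.9, 3.5]
ee_rot: [180.0, 0.0, 106.1]
force: [-0.6, -0.1, 0.3]
gripper_width: 25.3
time_s: 5.55
ee_pos: [588.9, 232.6, 3.4]
ee_rot: [180.0, -0.0, 106.1]
force: [0.2, 0.2, 1.3]
gripper_width: 25.2
```

View pics/c3.png

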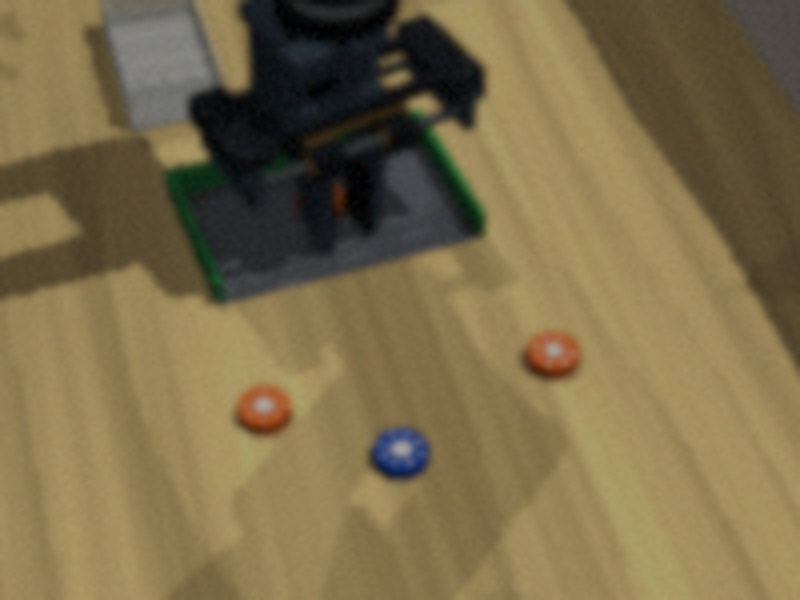

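Disc 2 is inside the tray, visible between the fingers at (340,198). Blue and the other two discs haven't moved. Next is the disc at (696,82).

```bash
python3 -m jog '[{"dx":0.0025,"dy":-0.009,"dz":0,"wx":0,"wy":0,"wz":0,"grip":0.45},{"dx":0.003,"dy":-0.01,"dz":0,"wx":0,"wy":0,"wz":0,"grip":0.45},{"dx":0,"dy":0,"dz":0.03,"wx":0,"wy":0,"wz":0,"grip":0.63},{"dx":0,"dy":0,"dz":0.03,"wx":0,"wy":0,"wz":0,"grip":0.63},{"dx":0.0205,"dy":-0.031,"dz":0,"wx":0,"wy":0,"wz":0.02,"grip":0.63},{"dx":0.0205,"dy":-0.031,"dz":0,"wx":0,"wy":0,"wz":0.02,"grip":0.63},{"dx":0.0205,"dy":-0.031,"dz":0,"wx":0,"wy":0,"wz":0.02,"grip":0.63},{"dx":0.0205,"dy":-0.031,"dz":0,"wx":0,"wy":0,"wz":0.02,"grip":0.63},{"dx":0.0205,"dy":-0.031,"dz":0,"wx":0,"wy":0,"wz":0.026,"grip":0.63},{"dx":0.0205,"dy":-0.031,"dz":0,"wx":0,"wy":0,"wz":0,"grip":0.63}]'; python3 -m jog '[{"dx":0,"dy":0,"dz":-0.02,"wx":0,"wy":0,"wz":0,"grip":0.63},{"dx":0,"dy":0,"dz":-0.02,"wx":0,"wy":0,"wz":0,"grip":0.63},{"dx":0,"dy":0,"dz":0,"wx":0,"wy":0,"wz":0,"grip":0.63},{"dx":0,"dy":0,"dz":0,"wx":0,"wy":0,"wz":0,"grip":0.63}]'
```

```text
time_s: 6.6
ee_pos: [718.3, 23.4, 63.5]
ee_rot: [-180.0, 0.0, 112.0]
force: [0.5, 0.5, -0.4]
gripper_width: 16.6
time_s: 7.0
ee_pos: [717.6, 25.5, 23.4]
ee_rot: [-180.0, -0.0, 112.1]
force: [0.2, -0.5, -0.3]
gripper_width: 17.1
```

```bash
python3 -m jog '[{"dx":0.001,"dy":0,"dz":-0.02,"wx":0,"wy":0,"wz":0,"grip":0.63},{"dx":0,"dy":0,"dz":0,"wx":0,"wy":0,"wz":0,"grip":0.63},{"dx":-0.0045,"dy":0.011,"dz":0,"wx":0,"wy":0,"wz":0,"grip":0.63},{"dx":-0.003,"dy":0.0075,"dz":0,"wx":0,"wy":0,"wz":0,"grip":0.63},{"dx":-0.003,"dy":0.0075,"dz":0,"wx":0,"wy":0,"wz":0,"grip":0.63},{"dx":-0.0045,"dy":0.011,"dz":0,"wx":0,"wy":0,"wz":0,"grip":0.63},{"dx":-0.0045,"dy":0.011,"dz":0,"wx":0,"wy":0,"wz":0,"grip":0.63},{"dx":-0.0045,"dy":0.011,"dz":0,"wx":0,"wy":0,"wz":0,"grip":0.63},{"dx":-0.0045,"dy":0.011,"dz":0,"wx":0,"wy":0,"wz":0,"grip":0.63},{"dx":-0.0045,"dy":0.011,"dz":0,"wx":0,"wy":0,"wz":0,"grip":0.63}]'; python3 -m jog '[{"dx":-0.0045,"dy":0.011,"dz":0,"wx":0,"wy":0,"wz":0,"grip":0.63},{"dx":-0.0045,"dy":0.011,"dz":0,"wx":0,"wy":0,"wz":0,"grip":0.63},{"dx":-0.0045,"dy":0.011,"dz":0,"wx":0,"wy":0,"wz":0,"grip":0.63},{"dx":-0.0045,"dy":0.011,"dz":0,"wx":0,"wy":0,"wz":0,"grip":0.63}]'
python3 - <<'E'
from h import *
a=snap('side','pics/s4.png')
cv2.imwrite('pics/c4.png',cv2.resize(a[100:250,200:400],None,fx=4,fy=4,interpolation=cv2.INTER_CUBIC))
E
```

```text
time_s: 8.0
ee_pos: [685.2, 108.8, 3.5]
ee_rot: [180.0, -0.0, 112.1]
force: [-0.0, 0.0, -0.1]
gripper_width: 16.7
time_s: 8.4
ee_pos: [667.3, 152.5, 3.5]
ee_rot: [180.0, -0.0, 112.1]
force: [-0.2, 0.4, 0.9]
gripper_width: 17.2
```

View pics/c4.png

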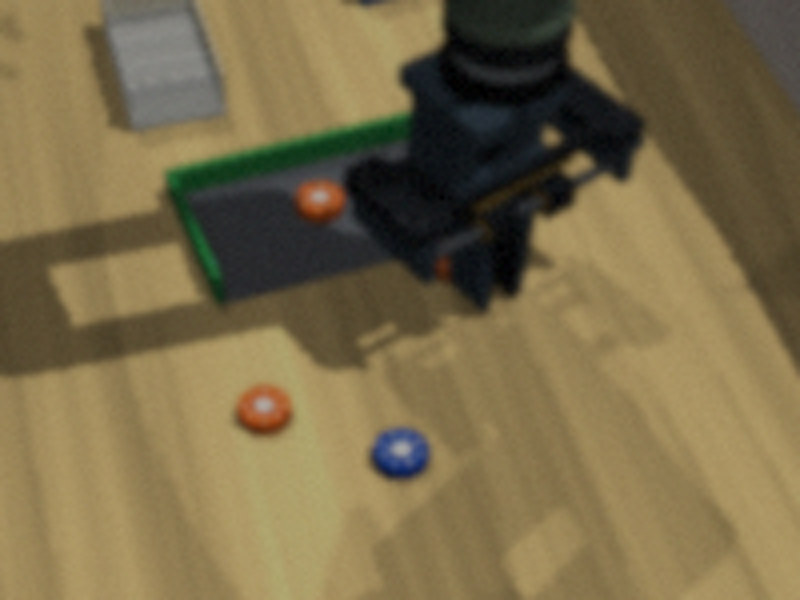

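Disc 2 is well inside the tray at (320,198). Disc 1 is cradled ahead of the fingers at (445,268), and blue hasn't moved. I'll finish this push, retreat, and then go to disc 3.

```bash
python3 -m jog '[{"dx":-0.0045,"dy":0.011,"dz":0,"wx":0,"wy":0,"wz":0,"grip":0.63},{"dx":-0.0045,"dy":0.011,"dz":0,"wx":0,"wy":0,"wz":0,"grip":0.63},{"dx":-0.0045,"dy":0.011,"dz":0,"wx":0,"wy":0,"wz":0,"grip":0.63},{"dx":-0.0045,"dy":0.011,"dz":0,"wx":0,"wy":0,"wz":0,"grip":0.63},{"dx":-0.0045,"dy":0.011,"dz":0,"wx":0,"wy":0,"wz":0,"grip":0.63},{"dx":-0.0045,"dy":0.011,"dz":0,"wx":0,"wy":0,"wz":0,"grip":0.63},{"dx":-0.004,"dy":0.009,"dz":0,"wx":0,"wy":0,"wz":0,"grip":0.63},{"dx":-0.002,"dy":0.005,"dz":0,"wx":0,"wy":0,"wz":0,"grip":0.63},{"dx":0,"dy":0,"dz":0,"wx":0,"wy":0,"wz":0,"grip":0.63},{"dx":0,"dy":0,"dz":0,"wx":0,"wy":0,"wz":0,"grip":0.63}]'; python3 -m jog '[{"dx":0.004,"dy":-0.009,"dz":0,"wx":0,"wy":0,"wz":0,"grip":0.63},{"dx":0.004,"dy":-0.01,"dz":0,"wx":0,"wy":0,"wz":0,"grip":0.63},{"dx":0,"dy":0,"dz":0.03,"wx":0,"wy":0,"wz":0,"grip":0.63},{"dx":0,"dy":0,"dz":0.03,"wx":0,"wy":0,"wz":0,"grip":0.63},{"dx":0,"dy":0,"dz":0,"wx":0,"wy":0,"wz":0,"grip":0.63}]'
```

```text
time_s: 9.45
ee_pos: [634.8, 231.5, 3.5]
ee_rot: [180.0, 0.0, 112.1]
force: [-0.4, -0.2, 0.8]
gripper_width: 17.1
time_s: 9.95
ee_pos: [646.3, 212.0, 68.2]
ee_rot: [179.5, 0.1, 112.0]
force: [0.4, -0.1, -0.5]
gripper_width: 16.8
```

```bash
python3 -m jog '[{"dx":-0.0236,"dy":-0.0316,"dz":0,"wx":0,"wy":0,"wz":-0.0873,"grip":0.63},{"dx":-0.0236,"dy":-0.0316,"dz":0,"wx":0,"wy":0,"wz":-0.0873,"grip":0.63},{"dx":-0.0236,"dy":-0.0316,"dz":0,"wx":0,"wy":0,"wz":-0.0873,"grip":0.63},{"dx":-0.0236,"dy":-0.0316,"dz":0,"wx":0,"wy":0,"wz":-0.0873,"grip":0.63},{"dx":-0.0236,"dy":-0.0316,"dz":0,"wx":0,"wy":0,"wz":-0.0873,"grip":0.63},{"dx":-0.0236,"dy":-0.0316,"dz":0,"wx":0,"wy":0,"wz":-0.0873,"grip":0.63},{"dx":0,"dy":0,"dz":-0.02,"wx":0,"wy":0,"wz":0,"grip":0.63},{"dx":0,"dy":0,"dz":-0.02,"wx":0,"wy":0,"wz":0,"grip":0.63},{"dx":0,"dy":0,"dz":0,"wx":0,"wy":0,"wz":0,"grip":0.63},{"dx":0,"dy":0,"dz":0,"wx":0,"wy":0,"wz":0,"grip":0.63}]'
```

```text
time_s: 10.95
ee_pos: [501.0, 22.5, 23.3]
ee_rot: [-180.0, 0.0, 82.1]
force: [-0.6, 0.3, 1.0]
gripper_width: 17.0
```

```bash
python3 -m jog '[{"dx":0,"dy":0,"dz":-0.02,"wx":0,"wy":0,"wz":0,"grip":0.63},{"dx":0,"dy":0,"dz":0,"wx":0,"wy":0,"wz":0,"grip":0.63},{"dx":0.0015,"dy":0.011,"dz":0,"wx":0,"wy":0,"wz":0,"grip":0.63},{"dx":0.001,"dy":0.0075,"dz":0,"wx":0,"wy":0,"wz":0,"grip":0.63},{"dx":0.001,"dy":0.0075,"dz":0,"wx":0,"wy":0,"wz":0,"grip":0.63},{"dx":0.0015,"dy":0.011,"dz":0,"wx":0,"wy":0,"wz":0,"grip":0.63},{"dx":0.0015,"dy":0.011,"dz":0,"wx":0,"wy":0,"wz":0,"grip":0.63},{"dx":0.0015,"dy":0.011,"dz":0,"wx":0,"wy":0,"wz":0,"grip":0.63},{"dx":0.0015,"dy":0.011,"dz":0,"wx":0,"wy":0,"wz":0,"grip":0.63},{"dx":0.0015,"dy":0.011,"dz":0,"wx":0,"wy":0,"wz":0,"grip":0.63}]'; python3 -m jog '[{"dx":0.0015,"dy":0.011,"dz":0,"wx":0,"wy":0,"wz":0,"grip":0.63},{"dx":0.0015,"dy":0.011,"dz":0,"wx":0,"wy":0,"wz":0,"grip":0.63},{"dx":0.0015,"dy":0.011,"dz":0,"wx":0,"wy":0,"wz":0,"grip":0.63},{"dx":0.0015,"dy":0.011,"dz":0,"wx":0,"wy":0,"wz":0,"grip":0.63},{"dx":0.0015,"dy":0.011,"dz":0,"wx":0,"wy":0,"wz":0,"grip":0.63},{"dx":0.0015,"dy":0.011,"dz":0,"wx":0,"wy":0,"wz":0,"grip":0.63},{"dx":0.0015,"dy":0.011,"dz":0,"wx":0,"wy":0,"wz":0,"grip":0.63},{"dx":0.0015,"dy":0.011,"dz":0,"wx":0,"wy":0,"wz":0,"grip":0.63},{"dx":0.0015,"dy":0.011,"dz":0,"wx":0,"wy":0,"wz":0,"grip":0.63},{"dx":0.0015,"dy":0.01,"dz":0,"wx":0,"wy":0,"wz":0,"grip":0.63}]'; python3 -m jog '[{"dx":0.001,"dy":0.007,"dz":0,"wx":0,"wy":0,"wz":0,"grip":0.63},{"dx":0.0005,"dy":0.004,"dz":0,"wx":0,"wy":0,"wz":0,"grip":0.63},{"dx":0,"dy":0,"dz":0,"wx":0,"wy":0,"wz":0,"grip":0.63},{"dx":0,"dy":0,"dz":0,"wx":0,"wy":0,"wz":0,"grip":0.63}]'
```

```text
time_s: 11.95
ee_pos: [512.2, 105.1, 3.5]
ee_rot: [180.0, 0.0, 82.1]
force: [-0.0, 0.4, -0.5]
gripper_width: 16.9
time_s: 12.95
ee_pos: [527.2, 214.0, 3.5]
ee_rot: [180.0, -0.0, 82.1]
force: [-0.3, 0.1, -0.4]
gripper_width: 17.0
time_s: 13.35
ee_pos: [528.4, 223.8, 3.4]
ee_rot: [-180.0, 0.0, 82.1]
force: [-0.2, 0.4, -0.3]
gripper_width: 17.2
```

Now I'll retreat, lift and swing clear for the final look.

```bash
python3 -m jog '[{"dx":-0.0015,"dy":-0.01,"dz":0,"wx":0,"wy":0,"wz":0,"grip":0.63},{"dx":-0.0015,"dy":-0.01,"dz":0,"wx":0,"wy":0,"wz":0,"grip":0.63},{"dx":0,"dy":0,"dz":0.04,"wx":0,"wy":0,"wz":0,"grip":0.63},{"dx":0,"dy":0,"dz":0.045,"wx":0,"wy":0,"wz":0,"grip":0.63},{"dx":0,"dy":0,"dz":0.045,"wx":0,"wy":0,"wz":0,"grip":0.63},{"dx":0,"dy":0,"dz":0.045,"wx":0,"wy":0,"wz":0,"grip":0.63},{"dx":-0.02,"dy":-0.04,"dz":0,"wx":0,"wy":0,"wz":0,"grip":0.63},{"dx":-0.02,"dy":-0.04,"dz":0,"wx":0,"wy":0,"wz":0,"grip":0.63},{"dx":-0.02,"dy":-0.04,"dz":0,"wx":0,"wy":0,"wz":0,"grip":0.63},{"dx":-0.02,"dy":-0.04,"dz":0,"wx":0,"wy":0,"wz":0,"grip":0.63}]'; python3 -m jog '[{"dx":-0.01,"dy":-0.045,"dz":0,"wx":0,"wy":0,"wz":0,"grip":0.63},{"dx":-0.01,"dy":-0.045,"dz":0,"wx":0,"wy":0,"wz":0,"grip":0.63},{"dx":-0.01,"dy":-0.045,"dz":0,"wx":0,"wy":0,"wz":0,"grip":0.63},{"dx":-0.01,"dy":-0.045,"dz":0,"wx":0,"wy":0,"wz":0,"grip":0.63},{"dx":0,"dy":-0.045,"dz":0,"wx":0,"wy":0,"wz":0,"grip":0.63},{"dx":0,"dy":-0.045,"dz":0,"wx":0,"wy":0,"wz":0,"grip":0.63},{"dx":0,"dy":-0.045,"dz":0,"wx":0,"wy":0,"wz":0,"grip":0.63},{"dx":0,"dy":0,"dz":0,"wx":0,"wy":0,"wz":0,"grip":0.63},{"dx":0,"dy":0,"dz":0,"wx":0,"wy":0,"wz":0,"grip":0.63},{"dx":0,"dy":0,"dz":0,"wx":0,"wy":0,"wz":0,"grip":0.63}]';  python3 - <<'E'
from h import *
a=snap('top','pics/t5.png')
cv2.imwrite('pics/t5b.png',cv2.resize(a,(800,600),interpolation=cv2.INTER_CUBIC))
hsv=cv2.cvtColor(a,cv2.COLOR_BGR2HSV)
C=np.array([582,247.]);th=np.radians(6.2);X=np.array([np.cos(th),np.sin(th)]);Y=np.array([-X[1],X[0]])
for nm,lo,hi in [('orange',(5,120,60),(20,255,255)),('blue',(95,120,60),(125,255,255))]:
    n,l,s,c=cv2.connectedComponentsWithStats(cv2.inRange(hsv,lo,hi))
    for i in range(1,n):
        if 40<s[i][4]<200:
            p=px2w('top',*c[i],10)[:2]; print(nm,s[i][4],c[i].round(1),p.round(1),'tray',((p-C)@X).round(1),((p-C)@Y).round(1))
E
```

```text
time_s: 14.35
ee_pos: [443.8, 41.8, 178.4]
ee_rot: [180.0, 0.0, 82.1]
force: [1.0, -1.6, -0.3]
gripper_width: 17.1
time_s: 15.35
ee_pos: [404.7, -270.2, 178.2]
ee_rot: [-180.0, -0.0, 82.1]
force: [0.2, -0.6, 1.3]
gripper_width: 17.0
orange 112 [172.4 164.3] [623.7 260.2] tray 42.9 8.6
orange 115 [172.3 180. ] [582.  258.1] tray 1.2 11.1
orange 114 [172.8 198.1] [534.1 254.2] tray -46.8 12.3
orange 94 [ 17.3 276.4] [324.3 641.5] tray -213.6 420.0
blue 80 [ 83.6 118. ] [746.8 505.7] tray 191.8 239.4
blue 56 [260.4 184. ] [575.8  28.9] tray -29.7 -216.1
```

View pics/t5b.png

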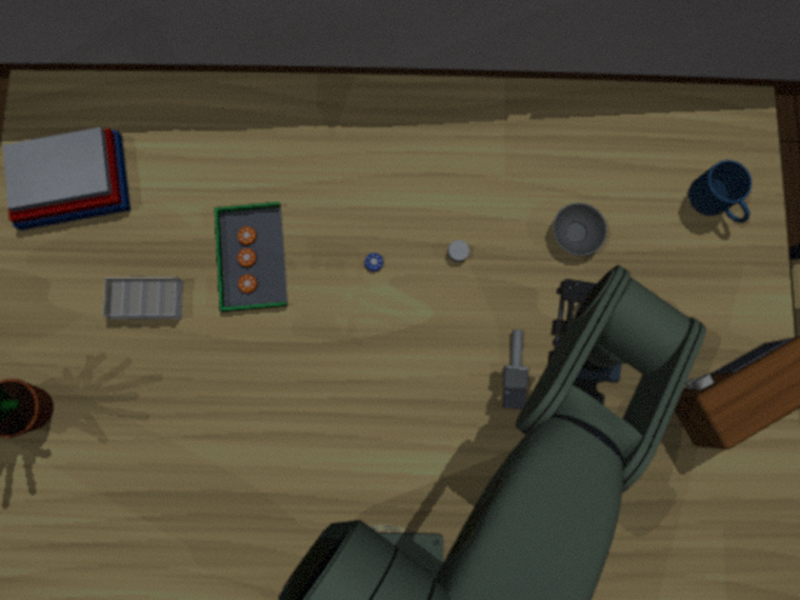

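All three orange discs are in the tray at (247,235), (246,257) and (247,284). Blue at (373,262), the tin, dish, organizer and brush look unchanged. The arm hides the case, but the fingertips are 178 mm up, clear of its 85 mm lid.

```bash
python3 -c "
from workcell import env
print(env.job_done())"
```

```text
the job is handed in; nothing more can be done
None
```

I swept the three orange discs into the tray one at a time, with the part-open fingertips as a cradle, and handed the job in at about 15.5 s. The interface gives no verdict.

- **Orange discs:** in the last top picture they lie at tray (x, y) of about (43, 9), (1, 11) and (-47, 12) mm, well inside the limits. I did not measure tilt or height. They look flat in the picture, and the measured forces during the pushes stayed at about 1 N.
- **Bystanders:** blue measured within 0.5 mm of its start. The tin, dish, organizer and brush look unmoved in the picture, though I did not measure them. The case was hidden behind the raised arm, so I could not check it; the fingertips stayed at 178 mm as they passed over it, above its 85 mm lid.
- **Height slip:** on the first push the tip rode at 9 mm instead of about 4 mm. I checked that the disc was ahead of the fingers, backed off, lowered the tool and carried on without trouble.

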